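# Wipe a trolley wheel's tread on the disinfecting pad and park it

## Robot

A 6-joint arm with a two-finger parallel gripper is mounted at the origin on the work surface. World frame = base frame: x ahead of the robot, y to its left, z up, the work surface at z = 0. Lengths are in mm, angles in rad, forces in N, time in s.
With the tool pointing down it reaches from about 350 to 975 mm from the base axis. Payload 7.1 kg.
Tool frame: the origin (TCP) lies at the very end of the fingers, on their centre line; the grasp point (between the pads) lies 19 mm behind it; z points along the fingers, y is the line along which they close (so a half turn about z gives the same grasp; the last joint's range is limited). The gripper opens to 88 mm and grips with 3 to 60 N. Pads are 20 mm wide; open, the fingers measure 115 mm over their backs; the gripper's body (75 mm by 178 mm) begins 61 mm behind the grasp point.
Start: joints at [1.174, 0.423, 1.63, -0, 1.089, -0.019], TCP at [230.516, 580.919, 222.675] pointing down, gripper open.
Joint ranges: [-3, 3], [-0.9, 2.11], [0.09, 2.58], [-1.31, 4.45], [0.11, 2.69], [-2.54, 2.54]. Speed limits (rad/s): [2.39, 2.39, 3.01, 3.14, 3.14, 3.14].

## Interface

Orientations are given as a rotation vector (axis times angle).
In Python, from workcell import sensors, imaging, close_job gives the robot as it stands. The module is installed in compiled form; this text tells all that it offers.
- The arm moves only by the tool servo_tool, never from a script. Its argument "steps" is a list of rows, each a list of 3 entries, a list of its own where there are three numbers: the shift along the world's x, y, z in m, then the turn, a rotation vector about the world's x, y, z in degrees, then the opening, from -1 (shut) to 1 (fully open). A call has exactly 8 rows; each row shifts and turns the commanded pose from where the row before left it; what a row does not reach is not made up. A row lasts 1/12 s, in which the tool goes at most 41.7 mm and 7.16 degrees, less where a joint would pass 70% of its speed; a pose out of reach is approached as far as the arm can. A call is refused whole if a number of a shift passes 0.0417 or a number of a turn 7.16, either way. A call with a gripper value outside its range is refused whole. The fingers move at their own pace and stop on an object; the grip force is fixed at half the most. Time passes only in rows, so rows that do not move let the fingers close, or fill a call up. It gives the time, the measured TCP pose, the force, the opening and the grip force at its end, in the units of the state.
- sensors.get_obs(): the state, without advancing time (a new reading comes with each control period).
- imaging.get_image(name): name is "scene" or "top" or "wrist"; returns a dict with "color" (400x640x3 uint8, blue, green, red), "range_z" (400x640 float32, mm along the optical axis (not along the pixel's ray), 0 where there is no reading), "vertical_fov" (degrees; the focal length in pixels is half the picture's height over the tangent of half this angle, whatever the lens; pixels are square), "cx", "cy" (the principal point, pixels), "k1" (the pictures are not rectified: a ray, as slopes to the right and down, at radius r is drawn at 1 + k1 r^2 times it, then the intrinsics apply), "rvec" (rotation vector, rad) and "tvec" (3), from world to camera coordinates, as OpenCV has them; the wrist camera has in their place "tool_from_camera" (4x4, takes a point from camera to tool coordinates, whose origin is the TCP and whose axes are the flange's). Camera axes: x right, y down, z forward; pixel columns grow to the right and rows downward; lengths in mm; the calibration is good to about 2 mm. A picture is of the moment at which its call begins: read the wrist's pose just before it.
- close_job(): hands the job in; it is judged then, once.
The state is a dict: "t": time; "qpos": joint angles; "qvel": joint speeds; "joint_torque": joint torques, N m; "ee_pos": TCP position; "orientation": TCP orientation; "ft_force": force on the tool from outside, world axes, zero at the start; "moment": the same for the moment, N m; "width": finger opening in mm; "grasp_force": force on a finger pad.
Only numpy, scipy, OpenCV 4.12 (cv2) and the standard library are available. Lean on these libraries where they do the work, as an engineer would, in place of code of your own. Each camera call takes 0.05 s, during which the arm holds its last target. There are 200 camera calls.

## Task

Disinfect the tread of the trolley wheel standing on the wiping track: keeping it upright on its rim and pressed down lightly but steadily (about 10 N), roll it (no dragging, no lifting) along the worn, uneven grey pad through one full turn, then roll it on into the parking pocket at the other end. Leave it standing there on its own, seated in the pocket between the two cheeks. Go gently with the track and leave the other things on the bench alone.

Things in the scene. Friction and masses are not known exactly. Their poses are not given: they have to be found in the camera images.
- wheel_center (a point): centre of the trolley wheel, half-way up: black rubber tyre, 75 mm diameter, tread 20 mm wide, grey side discs, 0.2 to 0.33 kg in all, standing on its rim at the start of the track. Its steel axle ends either side in a 14 mm square nut, end face 25 mm from the centre (50 mm over both), which can be pinched from above. The frame is the axle's: y along it, x in the rolling direction at the start, z up.
- wheel: the same trolley wheel (axle and all), origin at its centre. The tyre turns on the axle in a stiff sealed bearing (0.05 N m drag): pressed down with 5 N or more while the axle is held and moved along, it rolls; with less it may skid. One turn is 236 mm of track. Grip the axle firmly (60 N will do).
- tread (a point): the wheel's centre again, with the frame that turns with the tyre: y along the axle, z up and x in the rolling direction at the start; after a quarter turn of rolling x points down, after half a turn z points down.
- tyre (a joint): turn of the tyre relative to its axle, rad, 0 at the start, growing as the wheel rolls towards the pocket with the axle held still in rotation; one full turn is 6.28
- start (a point): point level with the top of the deck (14 mm above the table) at the middle of the start notch, a 16 mm wide slot across the deck in which the wheel stands, sunk 0.9 mm. x points along the track in the rolling direction, to the pocket; y across it, z up.
- pocket (a point): point level with the deck's top at the middle of the parking pocket, a 30 mm wide slot across the deck, 310 mm past the start; axes as start. The wheel sinks 3.1 mm and finds the middle if let go within 5 mm of it. Steel cheeks beside it, 50 mm long, 18 mm high, 26 mm apart inside, 36 outside. End stop 30 mm high, 36 wide, face 43 mm past this point: the wheel meets it 5 to 6 mm past the middle.
- pad: grey disinfecting pad, firm, 240 mm long, 60 mm wide, about 20 to 260 mm past the start. Nominally flush with the deck, it is worn: smooth hollows up to 4 mm deep, places not given, and it sits up to 1 mm high or low, so its height must be felt. Origin under its middle, x the rolling direction. It wets the tread only where the wheel bears on it with 6 N or more (weight included); over 25 N does damage.
- track: the steel wiping track, fixed to the table, 398 mm long, 86 mm wide at its foot, deck 70 mm wide and 14 mm high, carrying the start notch, the pad and the pocket. Origin on the table, half-way between notch and pocket; x in the rolling direction, z up.
- vial: small capped jar, 28 mm wide, 60 mm tall, beside the track; origin under its base. Leave alone
- collar: steel collar lying flat, 44 mm wide, 14 mm high, beside the track; origin under it. Leave alone
- cap: white plastic cap, 36 mm wide, 16 mm high, beside the track; origin under it. Leave alone
- driver: screwdriver with a black handle, 160 mm long, lying beside the track; leave alone
- spray: disinfectant bottle, 60 mm wide, 120 mm tall; leave alone
- spare: small solid rubber roller without an axle, 60 mm wide, 18 mm thick, lying flat; leave alone
- beaker: glass beaker, 70 mm wide, 90 mm tall; leave alone

How it is judged:
By the outcome, as a careful person would: the job done as asked, in the order asked, and still so for the second after the job is handed in, with the robot touching nothing.
It also fails if it takes over 72 s, if anything falls off the work surface, if the arm or the gripper's body presses on something with over 40 N, if the wrist force passes 120 N, or if a joint passes its speed limit or range.

## Working session

There is one attempt and no reset: what is moved stays moved. The work goes in short steps, Python scripts to look and compute and a tool call to move; the robot and the scene stay as the last step left them, time stands still between calls to the robot, and variables do not carry over. Pictures are saved under pics/ and viewed, at most 10 in all, crops included, and the job is handed in when it is done.

Besides the shell and the picture viewer there is one more tool, called after "Emit:" by a JSON object that holds its "fn" and its "kwargs". servo_tool: Moves the arm, as the interface text tells. Its arguments: {"type":"object","properties":{"steps":{"type":"array"}},"required":["steps"]}

```bash
mkdir -p pics; cat > h.py <<'E'
import numpy as np, cv2
from workcell import sensors, imaging, close_job
from scipy.spatial.transform import Rotation as R
def cloud(im, obs=None):
    d=im["range_z"]; h,w=d.shape
    f=h/2/np.tan(np.radians(im["vertical_fov"])/2)
    K=np.array([[f,0,im["cx"]],[0,f,im["cy"]],[0,0,1]])
    v,u=np.mgrid[:h,:w]
    p=np.stack([u.ravel(),v.ravel()],1).astype(np.float64)[:,None]
    n=cv2.undistortPoints(p,K,np.array([im["k1"],0,0,0,0.]))[:,0].reshape(h,w,2)
    c=np.dstack([n[...,0]*d,n[...,1]*d,d])
    if "rvec" in im:
        Rm=R.from_rotvec(np.ravel(im["rvec"])).as_matrix()
        P=(c-np.ravel(im["tvec"]))@Rm
    else:
        T=np.array(im["tool_from_camera"]); c=c@T[:3,:3].T+T[:3,3]
        P=c@R.from_rotvec(obs["orientation"]).as_matrix().T+np.array(obs["ee_pos"])
    P[d==0]=np.nan
    return P
E
python3 - <<'E'
from h import *
o=sensors.get_obs(); print(o)
for n in("top","scene"):
    im=imaging.get_image(n); cv2.imwrite(f"pics/{n}0.png",im["color"]); np.save(n+"0.npy",cloud(im)); print(n,im.get("tvec"),im["vertical_fov"])
E
```

```text
{'t': 0.0, 'qpos': array([ 1.17399989e+00,  4.23830949e-01,  1.63066742e+00, -6.21023001e-06,
        1.08862494e+00, -1.90426935e-02]), 'qvel': array([ 0.00097114, -0.0002124 , -0.00084217, -0.00030513,  0.00241006,
       -0.00233258]), 'joint_torque': array([ 1.45065192e-04, -5.44603801e+01, -2.73660725e+01,  6.42822054e-02,
        2.27578398e-02, -1.28432598e-04]), 'ee_pos': array([230.30974114, 580.4237157 , 221.91675513]), 'orientation': array([-5.89789506e-01, -3.08541664e+00,  2.35411076e-03]), 'ft_force': array([ 0.42591753,  0.22488167, -0.04796852]), 'moment': array([-0.02142195,  0.00185114,  0.00414462]), 'grasp_force': 0.0, 'width': 87.86574248732367}
top [ -27.7496436   558.48954867 1428.64413451] 44.6363038459494
scene [-418.23782643 -206.58239611 1326.16659539] 56.7362760549525
```

View pics/top0.png

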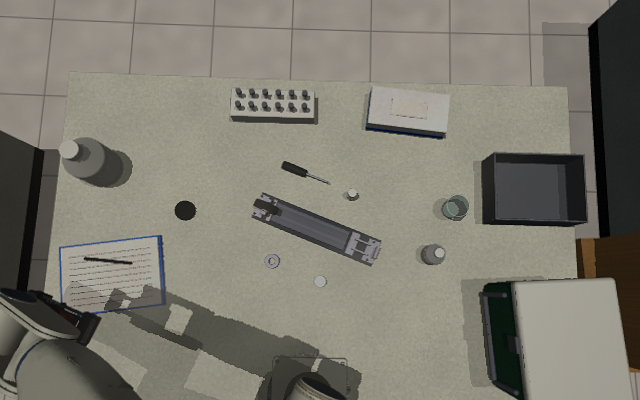

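View pics/scene0.png

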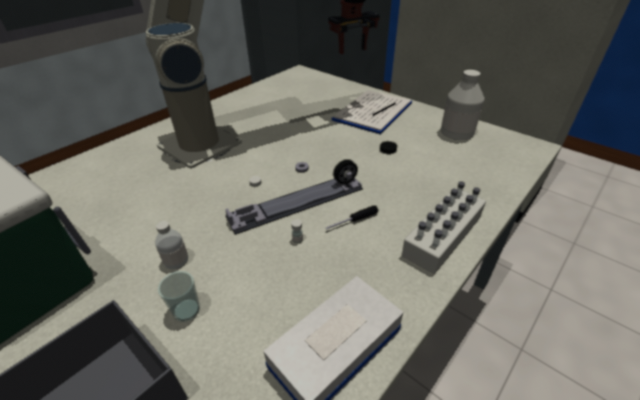

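The top view shows the track from about (255,205) to (378,255). The wheel is at its left end (~(265,207)) and the pocket at the right (~(362,247)). The vial (352,194), driver, collar (272,261) and cap (320,281) lie beside it.

```bash
python3 - <<'E'
from h import *
P=np.load("top0.npy"); print(P[207,265],P[247,362],P[230,310])
m=np.zeros(P.shape[:2],bool); m[185:275,240:390]=1
q=P[m&(P[...,2]>9)&(P[...,2]<19)]
r=cv2.minAreaRect(q[:,:2].astype(np.float32)); print(len(q),r,np.median(q[:,2]))
# pca of the largest component
mm=(m&(P[...,2]>8)&(P[...,2]<20)).astype(np.uint8)
n,l,s,c=cv2.connectedComponentsWithStats(mm); print(s)
i=1+np.argmax(s[1:,4]); q=P[l==i]; r=cv2.minAreaRect(q[:,:2].astype(np.float32)); print(r,cv2.boxPoints(r))
w=P[m&(P[...,2]>35)]; print(len(w),w.min(0),w.max(0),np.median(w,0))
h=P[m&(P[...,2]>25)&(P[...,2]<35)]; print(len(h),np.median(h,0))
S=np.load("scene0.npy"); print(S[172,346])
k=(abs(S[...,0]-np.median(w[:,0]))<60)&(abs(S[...,1]-np.median(w[:,1]))<60)&(S[...,2]>25)
w=S[k]; print(len(w),w.min(0),w.max(0),np.median(w,0))
E
```

```text
[539.78249708 143.08781853  89.49515196] [ 437.72168804 -150.29077019    4.87350575] [484.63291592  10.50907019  10.26984893]
1689 ((476.37066650390625, -13.563064575195312), (413.3538513183594, 255.86874389648438), 89.00981903076172) 12.455102153284077
[[     0      0    640    400 254068]
 [   257    189      1      1      1]
 [   312    191      1      1      1]
 [   387    190      1      1      1]
 [   259    194     11      8     39]
 [   267    194      1      1      1]
 [   275    194      2      2      2]
 [   346    195      1      1      1]
 [   384    195      1      1      1]
 [   300    197      1      1      1]
 [   271    199      1      1      1]
 [   264    199     86     51   1235]
 [   325    199      1      1      1]
 [   347    198      3      2      3]
 [   353    198      2      2      2]
 [   271    201      1      1      1]
 [   284    203      1      1      1]
 [   288    203      1      1      1]
 [   304    204      1      1      1]
 [   321    204      1      1      1]
 [   252    207     10     11     63]
 [   296    206      1      1      1]
 [   262  
[... 2001 characters left out ...]
1]
 [   275    272      1      1      1]
 [   303    273      1      1      1]
 [   377    272      1      1      1]
 [   294    274      1      1      1]]
((504.2811279296875, 21.67230224609375), (261.111572265625, 73.51702117919922), 69.97429656982422) [[ 425.03732  -88.40231]
 [ 494.10947 -113.57761]
 [ 583.5249   131.74692]
 [ 514.45276  156.92221]]
360 [ 405.76331861 -197.33905214   35.15683331] [610.8269685  183.09583912  96.78777901] [545.47753962 131.94070727  63.85629439]
74 [ 445.47855115 -137.06874468   29.95537566]
[555.68895275 134.54584913  57.36010633]
442 [523.71499853 103.87027688  25.19694658] [570.75145713 174.73651128  89.77425076] [551.32105605 131.28416047  61.23046779]
```

Emit:
{"fn": "servo_tool", "kwargs": {"steps": [[[0.0172,-0.0349,0.003],[0,0,-5.53],1],[[0.0172,-0.0349,0.003],[0,0,-5.53],1],[[0.0172,-0.0349,0.003],[0,0,-5.53],1],[[0.0172,-0.0349,0.003],[0,0,-5.53],1],[[0.0172,-0.0349,0.003],[0,0,-5.53],1],[[0.0172,-0.0349,0.003],[0,0,-5.53],1],[[0.0172,-0.0349,0.003],[0,0,-5.53],1],[[0.0172,-0.0349,0.003],[0,0,-5.53],1]]}}

```text
t: 0.77
ee_pos: [368.3, 299.8, 246.6]
orientation: [-1.714, -2.633, 0.001]
ft_force: [0.5, 0.4, -0.4]
width: 87.8
grasp_force: 0.0
```

Emit:
{"fn": "servo_tool", "kwargs": {"steps": [[[0.0172,-0.0349,0.003],[0,0,-5.53],1],[[0.0172,-0.0349,0.003],[0,0,-5.53],1],[[0.0172,-0.0349,0.003],[0,0,-5.53],1],[[0.0172,-0.0349,0.003],[0,0,-5.53],1],[[0.0172,-0.0349,0.003],[0,0,-5.53],1],[[0.0172,-0.0349,0.003],[0,0,-5.53],1],[[0.0172,-0.0349,0.003],[0,0,-5.53],1],[[0.01,-0.01,0.003],[0,0,-5.53],1]]}}

```text
t: 1.43
ee_pos: [499.5, 43.5, 270.7]
orientation: [2.581, 1.789, -0.001]
ft_force: [-0.1, 0.3, 0.6]
width: 87.7
grasp_force: 0.0
```

```bash
python3 - <<'E'
from h import *
o=sensors.get_obs(); L=[]
for i in range(10):
    im=imaging.get_image("wrist"); L.append(im["range_z"].copy())
a=np.array(L); a[a==0]=np.nan; print(np.nanmedian(np.nanstd(a,0)))
im["range_z"]=np.nan_to_num(np.nanmean(a,0)).astype(np.float32)
P=cloud(im,o); np.save("w1.npy",P); cv2.imwrite("pics/w1.png",im["color"]); print(o["ee_pos"],im["tool_from_camera"])
np.save("w1c.npy",im["color"])
E
```

```text
0.77203584
[499.52148454  43.46818536 270.69668865] [[-1.21810525e-03 -9.61615228e-01 -2.74398743e-01  7.60086613e+01]
 [ 9.99999069e-01 -1.34013979e-03  2.57270534e-04 -5.46253216e-01]
 [-6.15127936e-04 -2.74398174e-01  9.61615965e-01 -1.61992918e+02]
 [ 0.00000000e+00  0.00000000e+00  0.00000000e+00  1.00000000e+00]]
```

View pics/w1.png

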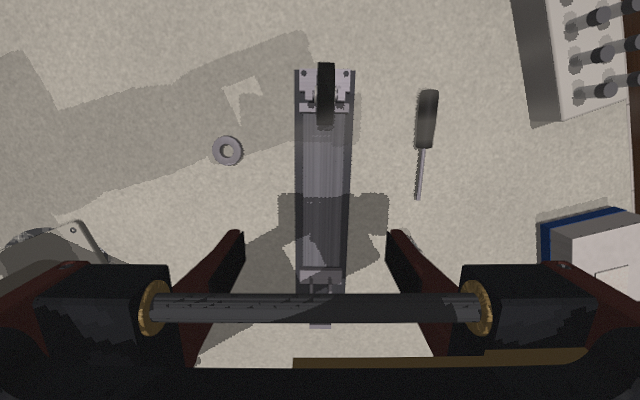

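The wrist view shows the track running from the wheel at (325,95) down to the pocket at (320,285). The pad is visible at rows 112–268 and the collar is at (228,150).

```bash
python3 - <<'E'
from h import *
P=np.load("w1.npy"); c=np.load("w1c.npy")
z=P[...,2]; x=P[...,0];y=P[...,1]
m=(z>8)&(z<20); m[:60]=0; m[292:]=0; m[:,:280]=0; m[:,375:]=0
# table level near
t=(abs(z)<10); t[:100]=0;t[190:]=0;t[:,:240]=0;t[:,400:]=0
print("table z",np.median(z[t]))
q=P[m]; n,l,s,cc=cv2.connectedComponentsWithStats(m.astype(np.uint8)); i=1+np.argmax(s[1:,4]); q=P[l==i]
r=cv2.minAreaRect(q[:,:2].astype(np.float32)); print(r, len(q))
# robust centreline from pad rows: mid of deck at each row
mids=[]
for v in range(115,265,3):
    k=np.where(l[v]==i)[0]
    if len(k)>30: mids.append((P[v,k.min(),:2]+P[v,k.max(),:2])/2)
mids=np.array(mids); vx,vy,x0,y0=cv2.fitLine(mids.astype(np.float32),cv2.DIST_HUBER,0,.01,.01).ravel()
if vy>0: vx,vy=-vx,-vy
d=np.array([vx,vy]); nrm=np.array([-vy,vx]); print("dir",d,np.degrees(np.arctan2(vy,vx)),"pt",x0,y0)
p0=np.array([x0,y0])
# wheel pts
w=P[(z>40)&(z<110)&(np.mgrid[:400,:640][0]<135)&(abs(np.mgrid[:400,:640][1]-325)<45)]
S=(w[:,:2]-p0)@d; C=(w[:,:2]-p0)@nrm
print("wheel",len(w),"s",np.percentile(S,[1,50,99]),"c",np.percentile(C,[1,50,99]),"zmax",np.percentile(w[:,2],99))
top=w[:,2]>80; print("crest s,c",S[top].mean(),np.median(C[top]),np.median(w[:,:2][top],0))
# profile
s=(P[...,:2]-p0)@d; cr=(P[...,:2]-p0)@nrm
for a in np.arange(-190,220,6):
    k=(abs(s-a)<3)&(abs(cr)<9)&(abs(z)<110)&(np.mgrid[:400,:640][0]<292); k2=(abs(s-a)<3)&(abs(cr)>31)&(abs(cr)<34)&(abs(z)<40)&(np.mgrid[:400,:640][0]<292)
    if k.sum()>5: print(a,k.sum(),round(float(np.median(z[k])),2),round(float(np.median(z[k2])),2),c[k].mean().round())
E
```

```text
table z 0.24387971828076616
((499.55999755859375, 14.880821228027344), (262.1890563964844, 66.10728454589844), 70.01398468017578) 5896
dir [-0.36309335 -0.93175274] -111.29029 pt 495.4512 4.567406
wheel 1398 s [-181.84040091 -146.60899708 -110.90582537] c [-23.08755576  -1.10093486  23.47451368] zmax 87.881867550744
crest s,c -147.04130048719443 -2.793511095277245 [546.08882825 142.30906525]
-190 13 26.82 0.44 153.0
-184 18 60.63 10.9 59.0
-178 60 70.75 14.25 29.0
-172 65 77.64 14.05 30.0
-166 84 81.93 13.76 29.0
-160 74 85.35 12.8 29.0
-154 76 86.89 9.48 29.0
-148 86 87.53 4.11 28.0
-142 86 87.06 4.35 27.0
-136 74 85.38 13.64 28.0
-130 80 82.65 12.53 32.0
-124 70 78.25 6.49 41.0
-118 71 71.8 4.56 50.0
-112 70 53.63 6.17 58.0
-106 48 11.04 6.01 72.0
-100 48 10.31 5.38 88.0
-94 48 9.67 5.01 101.0
-88 52 9.62 5.07 99.0
-82 56 9.86 4.64 108.0
-76 48 10.23 5.76 109.0
-70 48 10.72 5.79 109.0
-64 48 11.35 5.65 108.0
-58 48 11.93 5.22 108.0
-52 50 12.65 5.56 108.0
-46 51 13.05 5.37 108.0
-40 48 13.45 6.8 108.0
-34 48 13.57 6.76 108.0
-28 48 13.56 7.0 108.0
-22 48 13.35 6.62 107.0
-16 48 13.0 5.51 107.0
-10 38 12.49 5.49 107.0
-4 46 12.01 4.61 107.0
2 48 11.24 5.05 69.0
8 38 10.72 4.76 66.0
14 45 10.32 4.66 65.0
20 42 9.94 4.66 65.0
26 35 9.8 4.72 65.0
32 44 9.9 4.65 65.0
38 42 10.11 4.68 64.0
44 35 10.52 4.93 64.0
50 44 11.11 5.04 65.0
56 38 11.73 5.2 64.0
62 39 12.36 4.87 65.0
68 44 13.01 4.96 64.0
74 34 13.39 4.95 65.0
80 48 13.71 5.28 70.0
86 36 13.89 5.23 77.0
92 40 13.99 5.55 84.0
98 37 13.94 5.24 93.0
104 33 13.91 4.89 95.0
110 33 13.95 4.66 101.0
116 22 11.67 4.54 106.0
122 55 9.42 7.59 66.0
128 33 14.59 14.64 93.0
134 42 14.66 14.47 81.0
140 35 14.55 14.52 80.0
146 22 13.83 14.16 81.0
152 11 10.84 11.01 76.0
158 30 4.75 4.57 42.0
164 30 4.74 4.75 44.0
170 20 4.82 4.79 56.0
```

```bash
python3 - <<'E'
from h import *
P=np.load("w1.npy"); V,U=np.mgrid[:400,:640]; z=P[...,2]
for a0 in (-110.2,):
    d=np.array([np.cos(np.radians(a0)),np.sin(np.radians(a0))]); n=np.array([-d[1],d[0]]); p0=np.array([547,142.])
    s=(P[...,:2]-p0)@d; c=(P[...,:2]-p0)@n
    k0=(V<292)&(abs(c)<48)
    E=[]
    for a in np.arange(45,250,8):
        k=k0&(abs(s-a)<4)&(z>8)&(z<18); E.append((a,*np.percentile(c[k],[2,98])))
    E=np.array(E)
    print(E.round(1)[::4]); print("slopes deg",np.degrees(np.polyfit(E[:,0],E[:,1],1)[0]),np.degrees(np.polyfit(E[:,0],E[:,2],1)[0]))
    print(np.polyfit(E[:,0],E[:,1:].mean(1),1))
    # tyre: crest points, circle fit in s,z
    k=(abs(c)<9)&(abs(s)<45)&(z>60)&(z<92)&(V<135); A=np.c_[s[k],z[k],np.ones(k.sum())]; b=s[k]**2+z[k]**2
    q=np.linalg.lstsq(A,b,rcond=None)[0]; print("circle",q[:2]/2,np.sqrt(q[2]+(q[:2]**2).sum()/4),k.sum())
    for lo,hi in((-30,-10),(-10,10),(10,30)):
        k=(abs(s)<37)&(z>70)&(V<135)&(s>lo)&(s<hi)&(abs(c)<16); print("tyre c",np.percentile(c[k],[3,50,97]),np.median(c[k]))
    for g in(-1,1):
        k=(g*c>15)&(g*c<30)&(abs(s)<20)&(z>45)&(z<65)&(V<135); print("nut",g,k.sum(),np.median(s[k]),np.median(c[k]),np.percentile(z[k],90))
E
```

```text
[[ 45.  -27.4  29.2]
 [ 77.  -28.   28.3]
 [109.  -29.9  30. ]
 [141.  -29.2  29.3]
 [173.  -29.8  25.8]
 [205.  -30.4  27.3]
 [237.  -32.7  27.7]]
slopes deg -1.2940921157110283 -0.7776927045469696
[-0.01807973  1.72789064]
circle [-0.53920316 56.8822843 ] 30.732818390188793 859
tyre c [-7.38594421  0.09987841  7.82239124] 0.099878407590072
tyre c [-9.80669752  0.44859756 11.62298846] 0.448597564335533
tyre c [-8.76634657 -1.53936937  6.89324538] -1.539369367295627
nut -1 69 -0.541074434404011 -19.71357800556391 57.885600700972915
nut 1 72 -0.6978398990803325 18.921496049216927 57.64365383574827
```

Emit:
{"fn": "servo_tool", "kwargs": {"steps": [[[-0.013,-0.036,0],[0,0,0],1],[[-0.013,-0.036,0],[0,0,0],1],[[-0.013,-0.036,0],[0,0,0],1],[[-0.013,-0.036,0],[0,0,0],1],[[-0.013,-0.036,0],[0,0,0],1],[[0,0,0],[0,0,0],1],[[0,0,0],[0,0,0],1],[[0,0,0],[0,0,0],1]]}}

```text
t: 2.6
ee_pos: [433.6, -132.1, 270.7]
orientation: [-2.575, -1.799, -0.001]
ft_force: [1.1, -0.7, 0.1]
width: 88.2
grasp_force: 0.0
```

```bash
python3 - <<'E'
from h import *
o=sensors.get_obs(); L=[]
for i in range(10):
    im=imaging.get_image("wrist"); L.append(im["range_z"].copy())
a=np.array(L); a[a==0]=np.nan
im["range_z"]=np.nan_to_num(np.nanmean(a,0)).astype(np.float32)
P=cloud(im,o); np.save("w2.npy",P); cv2.imwrite("pics/w2.png",im["color"]); print(o["ee_pos"],o["orientation"])
E
```

```text
[ 433.58488184 -132.14011274  270.72384736] [-2.57547473e+00 -1.79874819e+00 -5.74284469e-04]
```

View pics/w2.png

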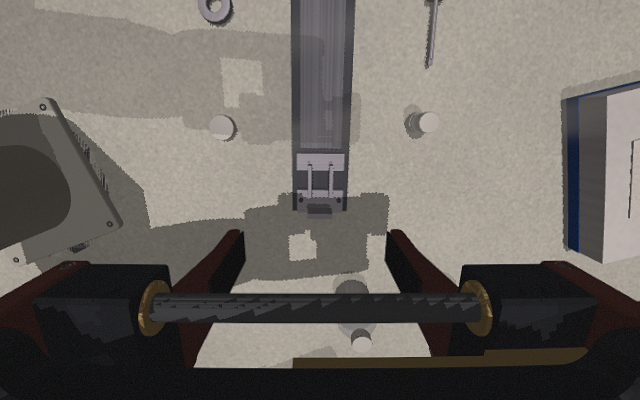

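The pocket is at about (320,180): the slot covers rows ~171–190, the cheeks are at columns 309 and 332, and the end stop is at (320,210). The vial (425,122) and cap (223,127) are well clear on either side.

```bash
python3 - <<'E'
from h import *
P=np.load("w2.npy"); V,U=np.mgrid[:400,:640]; z=P[...,2]
a0=-110.2; d=np.array([np.cos(np.radians(a0)),np.sin(np.radians(a0))]); n=np.array([-d[1],d[0]]); p0=np.array([547,142.])
s=(P[...,:2]-p0)@d; c=(P[...,:2]-p0)@n
reg=(V<225)&(U>285)&(U<360)
k=reg&(z>24)&(z<45)&(s<330); print("cheeks",k.sum())
for lo,hi in((-40,-6 if 0 else -2),(-2,40)):
    kk=k&(c>lo)&(c<hi)
    if kk.sum(): print(kk.sum(),"s",np.percentile(s[kk],[3,50,97]),"c",np.percentile(c[kk],[3,50,97]),"z",np.median(z[kk]))
k=reg&(z>34)&(s>325); k=reg&(z>36)&(s>330); print("stop",k.sum(),np.percentile(s[k],[3,50,97]),np.percentile(c[k],[3,50,97]),np.median(z[k]))
k=reg&(z<8)&(z>-1)&(abs(c+5)<8)&(s>270)&(s<330); print("slot",k.sum(),np.percentile(s[k],[3,50,97]),np.median(z[k]))
E0=[]
for a in np.arange(110,250,8):
    k=reg&(abs(s-a)<4)&(z>8)&(z<18); E0.append((a,*np.percentile(c[k],[2,98])))
E0=np.array(E0); print(E0.round(1)[::4],np.polyfit(E0[:,0],E0[:,1:].mean(1),1))
for a in np.arange(60,325,6):
    k=reg&(abs(s-a)<3)&(abs(c+.015*a)<8)&(abs(z)<60); 
    if k.sum()>5: print(a,k.sum(),round(float(np.median(z[k])),2),end=" | ")
v=np.load("w1.npy"); 
E
```

```text
cheeks 227
102 s [282.33251174 304.84381235 328.0720329 ] c [-22.13436585 -20.56751559 -19.03865306] z 32.128351136059976
125 s [282.30127489 302.59820895 328.4297851 ] c [ 8.08819969  9.9629102  12.64264423] z 32.10792750193352
stop 154 [349.7742519  351.80034574 356.36931315] [-23.49296231  -6.13474833  11.21293612] 44.12143811003651
slot 190 [294.35941055 308.33448228 322.03804245] 4.19756111523003
[[110.  -31.5  26.4]
 [142.  -32.   25.9]
 [174.  -32.7  25.7]
 [206.  -33.1  25. ]
 [238.  -33.5  24.3]] [-0.01551021 -0.75532055]
66 24 10.09 | 72 60 10.3 | 78 60 10.78 | 84 65 11.38 | 90 65 12.04 | 96 60 12.63 | 102 60 13.05 | 108 52 13.45 | 114 65 13.15 | 120 54 13.05 | 126 57 12.86 | 132 60 12.39 | 138 60 11.86 | 144 55 11.22 | 150 55 10.61 | 156 50 10.26 | 162 49 9.9 | 168 60 9.34 | 174 48 9.36 | 180 60 9.49 | 186 48 9.92 | 192 60 10.55 | 198 44 11.16 | 204 55 11.7 | 210 44 12.34 | 216 44 12.92 | 222 55 13.18 | 228 44 13.33 | 234 44 13.38 | 240 44 13.55 | 246 55 13.41 | 252 44 13.47 | 258 30 13.46 | 264 55 4.2 | 270 44 14.1 | 276 44 14.07 | 282 44 14.18 | 288 44 14.16 | 294 33 4.29 | 300 44 4.19 | 306 40 4.18 | 312 40 4.18 | 318 35 4.21 | 324 55 13.86 |
```

Emit:
{"fn": "servo_tool", "kwargs": {"steps": [[[0.014,0.0349,0],[0,0,0],1],[[0.014,0.0349,-0.01],[0,0,0],1],[[0.014,0.0349,-0.01],[0,0,0],1],[[0.014,0.0349,-0.01],[0,0,-0.3],1],[[0.014,0.0349,-0.01],[0,0,-0.3],1],[[0.014,0.0349,-0.01],[0,0,0],1],[[0.014,0.0349,-0.01],[0,0,0],1],[[0.0138,0.0347,0],[0,0,0],1]]}}

```text
t: 3.77
ee_pos: [544.5, 148.2, 208.6]
orientation: [-2.584, -1.785, 0.005]
ft_force: [0.7, -1.2, -0.3]
width: 87.8
grasp_force: 0.0
```

Emit:
{"fn": "servo_tool", "kwargs": {"steps": [[[0,0,-0.01],[0,0,0],1],[[0,0,-0.015],[0,0,0],1],[[0,0,-0.015],[0,0,0],1],[[0,0,-0.01],[0,0,0],1],[[0,0,0],[0,0,0],1],[[0,0,0],[0,0,0],1],[[0,0,0],[0,0,0],1],[[0,0,0],[0,0,0],1]]}}

```text
t: 4.43
ee_pos: [546.0, 146.3, 161.6]
orientation: [2.585, 1.785, 0.002]
ft_force: [0.0, -0.5, 0.5]
width: 87.7
grasp_force: 0.0
```

```bash
python3 - <<'E'
from h import *
o=sensors.get_obs(); L=[]
for i in range(5):
    im=imaging.get_image("wrist"); L.append(im["range_z"].copy())
a=np.array(L); a[a==0]=np.nan
im["range_z"]=np.nan_to_num(np.nanmean(a,0)).astype(np.float32)
P=cloud(im,o); np.save("w3.npy",P); cv2.imwrite("pics/w3.png",im["color"]); print(o["ee_pos"],o["orientation"],o["ft_force"])
rv=o["orientation"]; M=R.from_rotvec(rv).as_matrix(); print("tool x",np.degrees(np.arctan2(M[1,0],M[0,0])),M[:,2])
E
```

```text
[545.96534166 146.28658254 161.62992218] [2.58471255e+00 1.78472708e+00 2.41488696e-03] [ 0.00450171 -0.49279628  0.50327114]
tool x 69.24968562574317 [ 1.59169711e-03  4.01008752e-04 -9.99998653e-01]
```

View pics/w3.png

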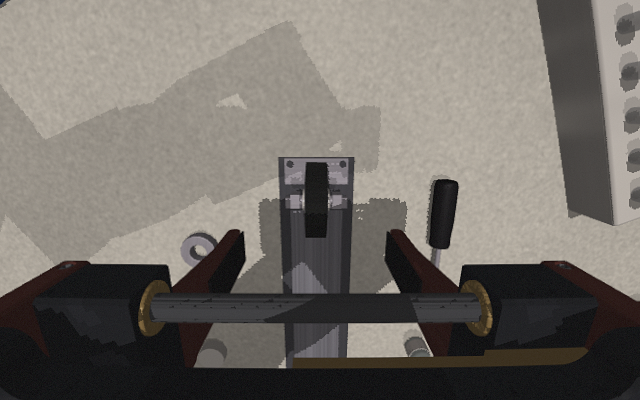

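The wheel is at (316,200), centred on the deck (columns 279–353), with its nuts at (294,201) and (337,201). Driver at (443,213) and collar at (199,250) are outside the fingers.

```bash
python3 - <<'E'
from h import *
P=np.load("w3.npy"); V,U=np.mgrid[:400,:640]; z=P[...,2]
a0=-110.8; d=np.array([np.cos(np.radians(a0)),np.sin(np.radians(a0))]); n=np.array([-d[1],d[0]]); p0=np.array([545.97,146.29])
s=(P[...,:2]-p0)@d; c=(P[...,:2]-p0)@n; reg=(V>150)&(V<245)&(U>270)&(U<360)
k=reg&(z>60)&(abs(c)<11); print(k.sum(),"tyre c",np.percentile(c[k],[3,50,97]),"s",np.percentile(s[k],[2,98]),"zmax",np.percentile(z[k],99))
f=np.polyfit(s[k],c[k],1); print("tyre yaw deg",np.degrees(f[0]))
for g in(-1,1):
    k=reg&(g*c>17)&(g*c<28)&(abs(s)<12)&(z>50)&(z<65); print("nut",k.sum(),np.percentile(s[k],[5,50,95]),np.percentile(c[k],[3,97]),np.median(z[k]))
k=reg&(z>8)&(z<20)&(V>150)&(abs(c)<50); E=[]
for v in range(160,232,4):
    kk=k[v]; E.append([s[v][kk].mean(),c[v][kk].min(),c[v][kk].max()])
E=np.array(E); print(np.median(E,0),E[::5].round(1))
P=np.load("w3.npy"); print("deck z",np.median(z[reg&(z>8)&(z<20)]))
E
```

```text
1660 tyre c [-9.80428592 -0.23280238  9.46402547] s [-35.04463552  29.60050283] zmax 88.33673159354333
tyre yaw deg -0.38965201944419314
nut 128 [-7.21607999 -1.11235403  6.49818591] [-24.68199715 -17.68437122] 57.61504514446215
nut 128 [-6.83564288 -1.04931377  6.5428445 ] [17.34236686 24.3261501 ] 57.64121368079234
[  3.4580481  -33.74251198  32.54461609] [[-34.8 -33.9  34.9]
 [-12.6 -34.8  34.5]
 [ 10.6 -34.2  35.1]
 [ 35.3 -29.2  30.6]]
deck z 13.697773693515458
```

Emit:
{"fn": "servo_tool", "kwargs": {"steps": [[[0,0,-0.02],[0,0,0],1],[[0,0,-0.025],[0,0,0],1],[[0,0,-0.025],[0,0,0],1],[[0,0,-0.025],[0,0,0],1],[[0,0,-0.015],[0,0,0],1],[[0,0,-0.012],[0,0,0],1],[[0,0,-0.006],[0,0,0],1],[[0,0,-0.001],[0,0,0],1]]}}

```text
t: 5.35
ee_pos: [544.9, 146.3, 30.8]
orientation: [-2.584, -1.785, 0.002]
ft_force: [-0.2, -0.3, 1.0]
width: 87.7
grasp_force: 0.0
```

Emit:
{"fn": "servo_tool", "kwargs": {"steps": [[[0,0,0],[0,0,0],0.5],[[0,0,0],[0,0,0],0.35],[[0,0,0],[0,0,0],0.25],[[0,0,0],[0,0,0],0.2],[[0,0,0],[0,0,0],0.1],[[0,0,0],[0,0,0],-1],[[0,0,0],[0,0,0],-1],[[0,0,0],[0,0,0],-1]]}}

```text
t: 6.02
ee_pos: [545.7, 146.5, 32.0]
orientation: [2.584, 1.786, 0.001]
ft_force: [1.4, -0.7, 2.9]
width: 49.5
grasp_force: 30.0
```

Emit:
{"fn": "servo_tool", "kwargs": {"steps": [[[0,0,0],[0,0,0],-1],[[0,0,0],[0,0,0],-1],[[0,0,-0.0003],[0,0,0],-1],[[0,0,-0.0003],[0,0,0],-1],[[0,0,0],[0,0,0],-1],[[0,0,0],[0,0,0],-1],[[0,0,0],[0,0,0],-1],[[0,0,0],[0,0,0],-1]]}}

```text
t: 6.68
ee_pos: [545.8, 146.5, 31.9]
orientation: [2.584, 1.785, 0.001]
ft_force: [-0.8, -1.7, 9.8]
width: 49.9
grasp_force: 30.0
```

```bash
python3 - <<'E'
from h import *
o=sensors.get_obs(); print(o["ee_pos"],o["ft_force"],o["moment"],o["grasp_force"])
E
```

```text
[545.81758034 146.51888901  31.87326289] [-0.84787175 -1.7476708   9.77948624] [-0.20459451  0.26970632 -0.02751893] 30.00154584646225
```

```bash
cat > prof.py <<'E'
from h import *
a0=-110.8; d=np.array([np.cos(np.radians(a0)),np.sin(np.radians(a0))]); n=np.array([-d[1],d[0]])
V,U=np.mgrid[:400,:640]
def bins(f,org,ang,vmax,clo,chi,S):
    P=np.load(f); a=np.radians(a0+ang); dd=np.array([np.cos(a),np.sin(a)]); nn=np.array([-dd[1],dd[0]])
    s=(P[...,:2]-org)@dd; c=(P[...,:2]-org)@nn; z=P[...,2]; o=[]
    for x in S:
        k=(abs(s-x)<2)&(abs(c)>clo)&(abs(c)<chi)&(V<vmax)&(z>2)&(z<20); o.append(np.median(z[k]) if k.sum()>8 else np.nan)
    return np.array(o)
S=np.arange(-20,330,2.)
A=bins("w3.npy",(546.1,146.6),0,245,13,27,S)
B=bins("w1.npy",(547.2,142.5),-.4,265,13,27,S)
C=bins("w2.npy",(545.4,144.7),0,200,0,10,S)
if __name__=="__main__":
    for i in range(0,len(S),3): print(int(S[i]),A[i].round(1),B[i].round(1),C[i].round(1),end=" | ")
E
python3 prof.py 2>/dev/null
```

```text
-20 14.2 14.1 nan | -14 14.1 18.2 nan | -8 14.1 nan nan | -2 4.1 nan nan | 4 4.2 5.7 nan | 10 nan 14.0 nan | 16 nan 13.8 nan | 22 12.9 10.1 nan | 28 13.3 13.2 nan | 34 12.5 12.3 nan | 40 11.6 11.4 nan | 46 10.5 10.4 nan | 52 9.9 9.8 nan | 58 9.7 9.5 nan | 64 9.8 9.7 nan | 70 nan 10.1 10.1 | 76 nan 10.5 10.5 | 82 nan 11.2 10.9 | 88 nan 11.8 11.6 | 94 nan 12.4 12.3 | 100 nan 13.0 12.8 | 106 nan 13.4 13.2 | 112 nan 13.6 13.5 | 118 nan 13.6 13.0 | 124 nan 13.4 12.9 | 130 nan 13.1 12.6 | 136 nan 12.6 12.1 | 142 nan 12.0 11.6 | 148 nan 11.4 10.9 | 154 nan 10.9 10.6 | 160 nan 10.4 10.1 | 166 nan 9.8 9.8 | 172 nan 9.8 9.3 | 178 nan 9.8 9.4 | 184 nan 10.1 9.6 | 190 nan 10.5 10.1 | 196 nan 11.0 10.7 | 202 nan 11.6 11.3 | 208 nan 12.2 11.9 | 214 nan 12.9 12.5 | 220 nan 13.3 13.0 | 226 nan 13.7 13.2 | 232 nan 13.9 13.3 | 238 nan 13.8 13.5 | 244 nan 13.9 13.5 | 250 nan 14.0 13.5 | 256 nan 13.9 13.5 | 262 nan 12.1 8.0 | 268 nan nan 5.6 | 274 nan nan 14.1 | 280 nan nan 14.1 | 286 nan nan 14.1 | 292 nan nan 14.2 | 298 nan nan 4.2 | 304 nan nan 4.2 | 310 nan nan 4.2 | 316 nan nan 4.1 | 322 nan nan 4.3 | 328 nan nan 14.1 |
```

```bash
cat > h2.py <<'E'
from prof import *
import warnings; warnings.simplefilter("ignore")
from scipy.signal import savgol_filter
T=np.nanmean([A,B,C],0)-.1
pad=(S>=27)&(S<=257); x=S[pad]; y=savgol_filter(T[pad],11,2)
f=np.arange(-60,380,.25); g=np.interp(f,x,y)
g[(f<21)]=14; g[(f>265)]=14; g[(f>20.5)&(f<22)]=5; g[(f>261.5)&(f<265)]=5
g[(abs(f)<8)]=4; g[abs(f-310)<15]=4
def h(s):
    k=abs(f-s)<37; return np.max(g[k]+np.sqrt(37.5**2-(f[k]-s)**2))
X=np.arange(0,313,2.); H=np.array([h(s) for s in X])-50.6
if __name__=="__main__":
    for i in range(0,len(X),8): print(int(X[i]),"h=%.2f dz(mm):"%H[i],np.diff(H[i:i+9]).round(2))
E
python3 h2.py
```

```text
0 h=0.04 dz(mm): [0.38 0.27 0.16 0.05 0.   0.   0.   0.  ]
16 h=0.90 dz(mm): [ 0.    0.   -0.03 -0.13 -0.24 -0.35 -0.08 -0.16]
32 h=-0.10 dz(mm): [-0.26 -0.29 -0.3  -0.3  -0.31 -0.31 -0.34 -0.35]
48 h=-2.57 dz(mm): [-0.32 -0.28 -0.23 -0.14 -0.05  0.02  0.07  0.09]
64 h=-3.41 dz(mm): [0.1  0.13 0.14 0.15 0.16 0.18 0.19 0.2 ]
80 h=-2.15 dz(mm): [0.2  0.2  0.22 0.22 0.21 0.21 0.2  0.19]
96 h=-0.51 dz(mm): [0.17 0.16 0.14 0.12 0.09 0.06 0.04 0.01]
112 h=0.28 dz(mm): [-0.01 -0.03 -0.05 -0.06 -0.07 -0.07 -0.07 -0.08]
128 h=-0.15 dz(mm): [-0.1  -0.13 -0.14 -0.15 -0.17 -0.18 -0.19 -0.2 ]
144 h=-1.40 dz(mm): [-0.2  -0.2  -0.18 -0.2  -0.18 -0.17 -0.17 -0.17]
160 h=-2.89 dz(mm): [-0.15 -0.14 -0.14 -0.12 -0.1  -0.06 -0.04 -0.01]
176 h=-3.65 dz(mm): [0.04 0.08 0.1  0.14 0.17 0.18 0.19 0.19]
192 h=-2.56 dz(mm): [0.19 0.2  0.21 0.2  0.21 0.21 0.21 0.2 ]
208 h=-0.92 dz(mm): [0.2  0.18 0.17 0.15 0.14 0.12 0.09 0.08]
224 h=0.22 dz(mm): [0.07 0.05 0.04 0.03 0.03 0.03 0.02 0.01]
240 h=0.51 dz(mm): [ 0.    0.   -0.   -0.   -0.   -0.01 -0.01 -0.01]
256 h=0.48 dz(mm): [-0.    0.05  0.23  0.12  0.02  0.    0.    0.  ]
272 h=0.90 dz(mm): [0. 0. 0. 0. 0. 0. 0. 0.]
288 h=0.90 dz(mm): [ 0.    0.    0.   -0.01 -0.11 -0.21 -0.32 -0.44]
304 h=-0.20 dz(mm): [-0.55 -0.68 -0.81  0.81]
```

Emit:
{"fn": "servo_tool", "kwargs": {"steps": [[[-0.00036,-0.00094,0.0002],[0,0,0],-1],[[-0.00036,-0.00094,0.00018],[0,0,0],-1],[[-0.00036,-0.00094,0.00015],[0,0,0],-1],[[-0.00036,-0.00094,0.00012],[0,0,0],-1],[[-0.00036,-0.00094,0.0001],[0,0,0],-1],[[-0.00036,-0.00094,6e-05],[0,0,0],-1],[[-0.00036,-0.00094,3e-05],[0,0,0],-1],[[-0.00036,-0.00094,0],[0,0,0],-1]]}}

```text
t: 7.35
ee_pos: [543.2, 139.6, 32.8]
orientation: [2.585, 1.785, 0.003]
ft_force: [-1.0, 2.3, 10.3]
width: 49.9
grasp_force: 30.0
```

Emit:
{"fn": "servo_tool", "kwargs": {"steps": [[[-0.00053,-0.0014,0],[0,0,0],-1],[[-0.00053,-0.0014,0],[0,0,0],-1],[[-0.00053,-0.0014,0],[0,0,0],-1],[[-0.00053,-0.0014,0],[0,0,0],-1],[[-0.00053,-0.0014,0],[0,0,0],-1],[[-0.00053,-0.0014,0],[0,0,0],-1],[[-0.00053,-0.0014,0],[0,0,0],-1],[[-0.00053,-0.0014,0],[0,0,0],-1]]}}

```text
t: 8.02
ee_pos: [538.9, 128.2, 32.9]
orientation: [2.585, 1.785, 0.003]
ft_force: [-2.0, 2.2, 11.2]
width: 49.4
grasp_force: 30.0
```

Emit:
{"fn": "servo_tool", "kwargs": {"steps": [[[-0.00036,-0.00094,-2e-05],[0,0,0],-1],[[-0.00036,-0.00094,-2e-05],[0,0,0],-1],[[-0.00036,-0.00094,-5e-05],[0,0,0],-1],[[-0.00036,-0.00094,-8e-05],[0,0,0],-1],[[-0.00036,-0.00094,-0.0001],[0,0,0],-1],[[-0.00036,-0.00094,-0.00012],[0,0,0],-1],[[-0.00036,-0.00094,-0.00015],[0,0,0],-1],[[-0.00036,-0.00094,-0.00015],[0,0,0],-1]]}}

```text
t: 8.68
ee_pos: [535.9, 120.4, 32.1]
orientation: [2.585, 1.785, 0.002]
ft_force: [-1.1, 0.9, 11.3]
width: 49.9
grasp_force: 30.0
```

Emit:
{"fn": "servo_tool", "kwargs": {"steps": [[[-0.00036,-0.00094,-5e-05],[0,0,0],-1],[[-0.00036,-0.00094,-5e-05],[0,0,0],-1],[[-0.00036,-0.00094,-8e-05],[0,0,0],-1],[[-0.00036,-0.00094,-0.0001],[0,0,0],-1],[[-0.00036,-0.00094,-0.00012],[0,0,0],-1],[[-0.00036,-0.00094,-0.00014],[0,0,0],-1],[[-0.00036,-0.00094,-0.00015],[0,0,0],-1],[[-0.00036,-0.00094,-0.00015],[0,0,0],-1]]}}

```text
t: 9.35
ee_pos: [532.9, 112.9, 31.3]
orientation: [2.585, 1.785, 0.002]
ft_force: [-1.2, 0.6, 11.7]
width: 49.7
grasp_force: 30.0
```

Emit:
{"fn": "servo_tool", "kwargs": {"steps": [[[-0.00053,-0.0014,-0.00022],[0,0,0],-1],[[-0.00053,-0.0014,-0.00022],[0,0,0],-1],[[-0.00053,-0.0014,-0.00022],[0,0,0],-1],[[-0.00053,-0.0014,-0.00022],[0,0,0],-1],[[-0.00053,-0.0014,-0.00023],[0,0,0],-1],[[-0.00053,-0.0014,-0.00024],[0,0,0],-1],[[-0.00053,-0.0014,-0.00025],[0,0,0],-1],[[-0.00053,-0.0014,-0.00025],[0,0,0],-1]]}}

```text
t: 10.02
ee_pos: [528.5, 101.5, 29.3]
orientation: [2.585, 1.785, 0.001]
ft_force: [-1.2, -1.0, 11.2]
width: 49.4
grasp_force: 30.0
```

Emit:
{"fn": "servo_tool", "kwargs": {"steps": [[[-0.00053,-0.0014,-0.00023],[0,0,0],-1],[[-0.00053,-0.0014,-0.00021],[0,0,0],-1],[[-0.00053,-0.0014,-0.00019],[0,0,0],-1],[[-0.00053,-0.0014,-0.00016],[0,0,0],-1],[[-0.00053,-0.0014,-0.00011],[0,0,0],-1],[[-0.00053,-0.0014,-7e-05],[0,0,0],-1],[[-0.00053,-0.0014,-3e-05],[0,0,0],-1],[[-0.00053,-0.0014,1e-05],[0,0,0],-1]]}}

```text
t: 10.68
ee_pos: [524.5, 90.7, 28.4]
orientation: [2.585, 1.785, 0.002]
ft_force: [-0.8, 3.0, 11.1]
width: 49.7
grasp_force: 30.0
```

Emit:
{"fn": "servo_tool", "kwargs": {"steps": [[[-0.00071,-0.00187,7e-05],[0,0,0],-1],[[-0.00071,-0.00187,9e-05],[0,0,0],-1],[[-0.00071,-0.00187,0.0001],[0,0,0],-1],[[-0.00071,-0.00187,0.00013],[0,0,0],-1],[[-0.00071,-0.00187,0.00014],[0,0,0],-1],[[-0.00071,-0.00187,0.00015],[0,0,0],-1],[[-0.00071,-0.00187,0.00016],[0,0,0],-1],[[-0.00071,-0.00187,0.00018],[0,0,0],-1]]}}

```text
t: 11.35
ee_pos: [518.8, 75.9, 29.5]
orientation: [-2.585, -1.785, -0.002]
ft_force: [-1.4, 4.1, 10.6]
width: 49.7
grasp_force: 30.0
```

Emit:
{"fn": "servo_tool", "kwargs": {"steps": [[[-0.00071,-0.00187,0.00019],[0,0,0],-1],[[-0.00071,-0.00187,0.0002],[0,0,0],-1],[[-0.00071,-0.00187,0.0002],[0,0,0],-1],[[-0.00071,-0.00187,0.0002],[0,0,0],-1],[[-0.00071,-0.00187,0.00022],[0,0,0],-1],[[-0.00071,-0.00187,0.00022],[0,0,0],-1],[[-0.00071,-0.00187,0.00021],[0,0,0],-1],[[-0.00071,-0.00187,0.00021],[0,0,0],-1]]}}

```text
t: 12.02
ee_pos: [513.0, 60.9, 31.1]
orientation: [-2.585, -1.785, -0.002]
ft_force: [-1.6, 4.1, 11.3]
width: 49.8
grasp_force: 30.0
```

Emit:
{"fn": "servo_tool", "kwargs": {"steps": [[[-0.00071,-0.00187,0.0002],[0,0,0],-1],[[-0.00071,-0.00187,0.00019],[0,0,0],-1],[[-0.00071,-0.00187,0.00018],[0,0,0],-1],[[-0.00071,-0.00187,0.00017],[0,0,0],-1],[[-0.00071,-0.00187,0.00015],[0,0,0],-1],[[-0.00071,-0.00187,0.00012],[0,0,0],-1],[[-0.00071,-0.00187,0.0001],[0,0,0],-1],[[-0.00071,-0.00187,7e-05],[0,0,0],-1]]}}

```text
t: 12.68
ee_pos: [507.2, 45.8, 32.1]
orientation: [-2.585, -1.785, -0.001]
ft_force: [-1.6, 2.6, 12.4]
width: 49.5
grasp_force: 30.0
```

Emit:
{"fn": "servo_tool", "kwargs": {"steps": [[[-0.00071,-0.00187,8e-05],[0,0,0],-1],[[-0.00071,-0.00187,6e-05],[0,0,0],-1],[[-0.00071,-0.00187,2e-05],[0,0,0],-1],[[-0.00071,-0.00187,0],[0,0,0],-1],[[-0.00071,-0.00187,-2e-05],[0,0,0],-1],[[-0.00071,-0.00187,-5e-05],[0,0,0],-1],[[-0.00071,-0.00187,-6e-05],[0,0,0],-1],[[-0.00071,-0.00187,-7e-05],[0,0,0],-1]]}}

```text
t: 13.35
ee_pos: [501.4, 30.7, 32.1]
orientation: [-2.585, -1.785, -0.001]
ft_force: [-1.7, 2.5, 11.7]
width: 49.6
grasp_force: 30.0
```

Emit:
{"fn": "servo_tool", "kwargs": {"steps": [[[-0.00071,-0.00187,-7e-05],[0,0,0],-1],[[-0.00071,-0.00187,-8e-05],[0,0,0],-1],[[-0.00071,-0.00187,-0.0001],[0,0,0],-1],[[-0.00071,-0.00187,-0.00012],[0,0,0],-1],[[-0.00071,-0.00187,-0.00013],[0,0,0],-1],[[-0.00071,-0.00187,-0.00015],[0,0,0],-1],[[-0.00071,-0.00187,-0.00017],[0,0,0],-1],[[-0.00071,-0.00187,-0.00018],[0,0,0],-1]]}}

```text
t: 14.02
ee_pos: [495.6, 15.6, 31.0]
orientation: [-2.585, -1.785, -0.0]
ft_force: [-2.1, 1.2, 10.5]
width: 49.5
grasp_force: 30.0
```

Next, s = 140→156.

Emit:
{"fn": "servo_tool", "kwargs": {"steps": [[[-0.00071,-0.00187,-0.0002],[0,0,0],-1],[[-0.00071,-0.00187,-0.0002],[0,0,0],-1],[[-0.00071,-0.00187,-0.0002],[0,0,0],-1],[[-0.00071,-0.00187,-0.0002],[0,0,0],-1],[[-0.00071,-0.00187,-0.0002],[0,0,0],-1],[[-0.00071,-0.00187,-0.0002],[0,0,0],-1],[[-0.00071,-0.00187,-0.00018],[0,0,0],-1],[[-0.00071,-0.00187,-0.00017],[0,0,0],-1]]}}

```text
t: 14.68
ee_pos: [489.9, 0.6, 29.4]
orientation: [-2.585, -1.785, -0.0]
ft_force: [-1.3, 0.5, 10.4]
width: 49.8
grasp_force: 30.0
```

Emit:
{"fn": "servo_tool", "kwargs": {"steps": [[[-0.00071,-0.00187,-0.00017],[0,0,0],-1],[[-0.00071,-0.00187,-0.00017],[0,0,0],-1],[[-0.00071,-0.00187,-0.00015],[0,0,0],-1],[[-0.00071,-0.00187,-0.00014],[0,0,0],-1],[[-0.00071,-0.00187,-0.00014],[0,0,0],-1],[[-0.00071,-0.00187,-0.00011],[0,0,0],-1],[[-0.00071,-0.00187,-8e-05],[0,0,0],-1],[[-0.00071,-0.00187,-5e-05],[0,0,0],-1]]}}

```text
t: 15.35
ee_pos: [484.2, -14.3, 28.4]
orientation: [-2.585, -1.785, -0.001]
ft_force: [-1.2, 1.9, 11.6]
width: 49.9
grasp_force: 30.0
```

Emit:
{"fn": "servo_tool", "kwargs": {"steps": [[[-0.00071,-0.00187,-2e-05],[0,0,0],-1],[[-0.00071,-0.00187,1e-05],[0,0,0],-1],[[-0.00071,-0.00187,5e-05],[0,0,0],-1],[[-0.00071,-0.00187,9e-05],[0,0,0],-1],[[-0.00071,-0.00187,0.00011],[0,0,0],-1],[[-0.00071,-0.00187,0.00014],[0,0,0],-1],[[-0.00071,-0.00187,0.00017],[0,0,0],-1],[[-0.00071,-0.00187,0.00018],[0,0,0],-1]]}}

```text
t: 16.02
ee_pos: [478.5, -29.1, 29.0]
orientation: [-2.585, -1.785, -0.001]
ft_force: [-1.4, 2.6, 8.8]
width: 49.6
grasp_force: 30.0
```

Emit:
{"fn": "servo_tool", "kwargs": {"steps": [[[-0.00071,-0.00187,0.00016],[0,0,0],-1],[[-0.00071,-0.00187,0.00017],[0,0,0],-1],[[-0.00071,-0.00187,0.00018],[0,0,0],-1],[[-0.00071,-0.00187,0.00019],[0,0,0],-1],[[-0.00071,-0.00187,0.0002],[0,0,0],-1],[[-0.00071,-0.00187,0.0002],[0,0,0],-1],[[-0.00071,-0.00187,0.0002],[0,0,0],-1],[[-0.00071,-0.00187,0.0002],[0,0,0],-1]]}}

```text
t: 16.68
ee_pos: [472.8, -44.0, 30.5]
orientation: [-2.585, -1.785, -0.001]
ft_force: [-1.6, 3.6, 10.5]
width: 49.2
grasp_force: 30.0
```

Emit:
{"fn": "servo_tool", "kwargs": {"steps": [[[-0.00071,-0.00187,0.0002],[0,0,0],-1],[[-0.00071,-0.00187,0.0002],[0,0,0],-1],[[-0.00071,-0.00187,0.0002],[0,0,0],-1],[[-0.00071,-0.00187,0.00018],[0,0,0],-1],[[-0.00071,-0.00187,0.00017],[0,0,0],-1],[[-0.00071,-0.00187,0.00016],[0,0,0],-1],[[-0.00071,-0.00187,0.00014],[0,0,0],-1],[[-0.00071,-0.00187,0.00012],[0,0,0],-1]]}}

```text
t: 17.35
ee_pos: [467.0, -59.0, 31.9]
orientation: [-2.585, -1.785, -0.0]
ft_force: [-1.9, 3.3, 11.4]
width: 49.6
grasp_force: 30.0
```

Emit:
{"fn": "servo_tool", "kwargs": {"steps": [[[-0.00071,-0.00187,0.0001],[0,0,0],-1],[[-0.00071,-0.00187,9e-05],[0,0,0],-1],[[-0.00071,-0.00187,8e-05],[0,0,0],-1],[[-0.00071,-0.00187,6e-05],[0,0,0],-1],[[-0.00071,-0.00187,5e-05],[0,0,0],-1],[[-0.00071,-0.00187,4e-05],[0,0,0],-1],[[-0.00071,-0.00187,3e-05],[0,0,0],-1],[[-0.00071,-0.00187,3e-05],[0,0,0],-1]]}}

```text
t: 18.02
ee_pos: [461.3, -74.1, 32.3]
orientation: [-2.585, -1.785, 0.0]
ft_force: [-0.9, 2.1, 10.9]
width: 49.7
grasp_force: 30.0
```

Emit:
{"fn": "servo_tool", "kwargs": {"steps": [[[-0.00071,-0.00187,2e-05],[0,0,0],-1],[[-0.00071,-0.00187,1e-05],[0,0,0],-1],[[-0.00071,-0.00187,0],[0,0,0],-1],[[-0.00071,-0.00187,0],[0,0,0],-1],[[-0.00071,-0.00187,0],[0,0,0],-1],[[-0.00071,-0.00187,0],[0,0,0],-1],[[-0.00071,-0.00187,0],[0,0,0],-1],[[-0.00071,-0.00187,0],[0,0,0],-1]]}}

```text
t: 18.68
ee_pos: [455.5, -89.0, 32.3]
orientation: [-2.585, -1.785, 0.0]
ft_force: [-1.6, 1.7, 11.5]
width: 49.6
grasp_force: 30.0
```

Emit:
{"fn": "servo_tool", "kwargs": {"steps": [[[-0.00036,-0.00094,0],[0,0,0],-1],[[-0.00036,-0.00094,0],[0,0,0],-1],[[-0.00036,-0.00094,0],[0,0,0],-1],[[-0.00036,-0.00094,0],[0,0,0],-1],[[-0.00036,-0.00094,0],[0,0,0],-1],[[-0.00036,-0.00094,1e-05],[0,0,0],-1],[[-0.00036,-0.00094,4e-05],[0,0,0],-1],[[-0.00036,-0.00094,6e-05],[0,0,0],-1]]}}

```text
t: 19.35
ee_pos: [452.6, -96.5, 32.3]
orientation: [-2.584, -1.785, 0.0]
ft_force: [0.2, 1.3, 9.6]
width: 49.3
grasp_force: 30.0
```

Emit:
{"fn": "servo_tool", "kwargs": {"steps": [[[-0.00036,-0.00094,2e-05],[0,0,0],-1],[[-0.00036,-0.00094,6e-05],[0,0,0],-1],[[-0.00036,-0.00094,0.0001],[0,0,0],-1],[[-0.00036,-0.00094,0.0001],[0,0,0],-1],[[-0.00036,-0.00094,7e-05],[0,0,0],-1],[[-0.00036,-0.00094,5e-05],[0,0,0],-1],[[-0.00036,-0.00094,2e-05],[0,0,0],-1],[[-0.00036,-0.00094,0],[0,0,0],-1]]}}

```text
t: 20.02
ee_pos: [449.8, -104.0, 32.7]
orientation: [-2.584, -1.785, 0.0]
ft_force: [-1.7, 3.1, 12.3]
width: 49.8
grasp_force: 30.0
```

Emit:
{"fn": "servo_tool", "kwargs": {"steps": [[[-0.00071,-0.00187,4e-05],[0,0,0],-1],[[-0.00071,-0.00187,4e-05],[0,0,0],-1],[[-0.00071,-0.00187,2e-05],[0,0,0],-1],[[-0.00071,-0.00187,0],[0,0,0],-1],[[-0.00071,-0.00187,0],[0,0,0],-1],[[-0.00071,-0.00187,0],[0,0,0],-1],[[-0.00071,-0.00187,0],[0,0,0],-1],[[-0.00071,-0.00187,0],[0,0,0],-1]]}}

```text
t: 20.68
ee_pos: [444.0, -119.1, 32.9]
orientation: [-2.584, -1.785, 0.001]
ft_force: [-2.3, 3.1, 11.3]
width: 49.8
grasp_force: 30.0
```

```bash
python3 - <<'E'
from h import *
o=sensors.get_obs(); L=[]
for i in range(5):
    im=imaging.get_image("wrist"); L.append(im["range_z"].copy())
a=np.array(L); a[a==0]=np.nan
im["range_z"]=np.nan_to_num(np.nanmean(a,0)).astype(np.float32)
P=cloud(im,o); cv2.imwrite("pics/w4.png",im["color"]); np.save("w4.npy",P)
a0=-110.8; d=np.array([np.cos(np.radians(a0)),np.sin(np.radians(a0))]); n=np.array([-d[1],d[0]])
s=(P[...,:2]-o["ee_pos"][:2])@d; c=(P[...,:2]-o["ee_pos"][:2])@n; z=P[...,2]
k=(z>60)&(z<92)&(abs(s)<38)&(abs(c)<13); print("tyre",k.sum(),np.percentile(c[k],[3,50,97]),np.percentile(s[k],[3,97]))
k=(z>26)&(z<36)&(abs(s-25)<32)&(abs(c)<21)&(abs(c)>11); 
for g in(-1,1):
    kk=k&(g*c>0); print("cheek",g,kk.sum(),np.percentile(c[kk],[3,50,97]) if kk.sum() else 0,np.percentile(s[kk],[3,97]) if kk.sum() else 0)
E
```

```text
tyre 4611 [-10.5870627   -0.92075747   8.55490779] [-35.63802383  19.66002303]
cheek -1 3 [-16.19146703 -16.17697388 -16.16974112] [0.45116682 1.6210222 ]
cheek 1 195 [14.7882373  16.50800023 19.39848141] [ 0.38505708 33.35313636]
```

View pics/w4.png

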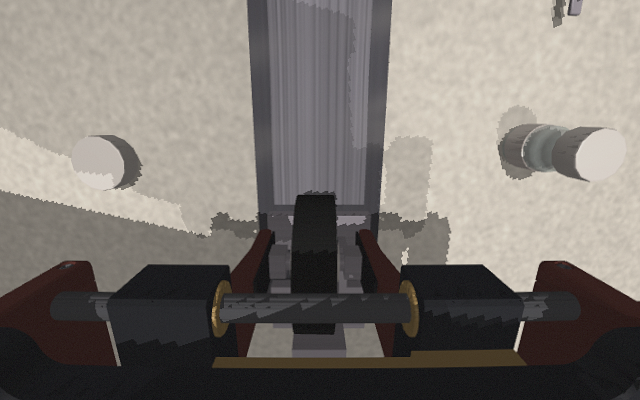

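The cheek on the right is centred near c=+16.5 and the tyre near c=−0.9. That puts the wheel ~1.5–2 mm left of the pocket's middle, inside the 3 mm clearance. I'll steer slightly right over the next 16 mm.

Emit:
{"fn": "servo_tool", "kwargs": {"steps": [[[-0.00062,-0.00191,0],[0,0,0],-1],[[-0.00062,-0.00191,0],[0,0,0],-1],[[-0.00062,-0.00191,0],[0,0,0],-1],[[-0.00062,-0.00191,0],[0,0,0],-1],[[-0.00062,-0.00191,0],[0,0,0],-1],[[-0.00062,-0.00191,-2e-05],[0,0,0],-1],[[-0.00062,-0.00191,-7e-05],[0,0,0],-1],[[-0.00062,-0.00191,-0.00015],[0,0,0],-1]]}}

```text
t: 21.6
ee_pos: [438.1, -134.2, 32.3]
orientation: [-2.583, -1.785, 0.002]
ft_force: [-2.3, 0.9, 6.1]
width: 49.6
grasp_force: 30.0
```

Emit:
{"fn": "servo_tool", "kwargs": {"steps": [[[-0.00036,-0.00094,-0.0003],[0,0,0],-1],[[-0.00036,-0.00094,-0.00025],[0,0,0],-1],[[-0.00036,-0.00094,-0.00026],[0,0,0],-1],[[-0.00036,-0.00094,-0.0003],[0,0,0],-1],[[-0.00036,-0.00094,-0.00034],[0,0,0],-1],[[-0.00036,-0.00094,-0.00037],[0,0,0],-1],[[-0.00036,-0.00094,-0.0004],[0,0,0],-1],[[0,0,0],[0,0,0],-1]]}}

```text
t: 22.27
ee_pos: [435.5, -141.2, 30.1]
orientation: [-2.583, -1.785, 0.003]
ft_force: [-4.8, -1.4, 8.2]
width: 49.5
grasp_force: 30.0
```

Emit:
{"fn": "servo_tool", "kwargs": {"steps": [[[-0.00018,-0.00047,-0.0002],[0,0,0],-1],[[-0.00018,-0.00047,-0.0002],[0,0,0],-1],[[0,0,0],[0,0,0],-1],[[0,0,0],[0,0,0],-1],[[0,0,0],[0,0,0],-1],[[0,0,0],[0,0,0],-1],[[0,0,0],[0,0,0],-1],[[0,0,0],[0,0,0],-1]]}}

```text
t: 22.93
ee_pos: [435.2, -142.1, 29.7]
orientation: [-2.583, -1.785, 0.003]
ft_force: [-4.0, -2.3, 8.4]
width: 49.5
grasp_force: 30.0
```

Emit:
{"fn": "servo_tool", "kwargs": {"steps": [[[0,0,0.0003],[0,0,0],-1],[[0,0,0.0003],[0,0,0],-1],[[0,0,0],[0,0,0],-1],[[0,0,0],[0,0,0],0.16],[[0,0,0],[0,0,0],0.2],[[0,0,0],[0,0,0],0.25],[[0,0,0],[0,0,0],0.35],[[0,0,0],[0,0,0],0.5]]}}

```text
t: 23.6
ee_pos: [436.9, -142.1, 30.3]
orientation: [2.584, 1.786, 0.001]
ft_force: [-0.1, -1.2, 0.1]
width: 63.0
grasp_force: 0.0
```

Emit:
{"fn": "servo_tool", "kwargs": {"steps": [[[0,0,0],[0,0,0],0.6],[[0,0,0],[0,0,0],0.7],[[0,0,0],[0,0,0],0.7],[[0,0,0.003],[0,0,0],0.7],[[0,0,0.006],[0,0,0],0.7],[[0,0,0.01],[0,0,0],0.7],[[0,0,0.015],[0,0,0],0.7],[[0,0,0.02],[0,0,0],0.7]]}}

```text
t: 24.27
ee_pos: [435.8, -141.8, 84.9]
orientation: [-2.584, -1.785, 0.002]
ft_force: [0.7, 0.3, -0.3]
width: 74.9
grasp_force: 0.0
```

Emit:
{"fn": "servo_tool", "kwargs": {"steps": [[[0,0,0.025],[0,0,0],0.7],[[0,0,0.03],[0,0,0],0.7],[[0,0,0.03],[0,0,0],0.7],[[0,0,0.02],[0,0,0],0.7],[[0,0,0.01],[0,0,0],0.7],[[0,0,0],[0,0,0],0.7],[[0,0,0],[0,0,0],0.7],[[0,0,0],[0,0,0],0.7]]}}

```text
t: 24.93
ee_pos: [435.6, -141.8, 198.2]
orientation: [-2.584, -1.785, 0.002]
ft_force: [-0.2, -0.7, -0.1]
width: 75.0
grasp_force: 0.0
```

```bash
python3 - <<'E'
from h import *
o=sensors.get_obs(); L=[]
for i in range(5):
    im=imaging.get_image("wrist"); L.append(im["range_z"].copy())
a=np.array(L); a[a==0]=np.nan
im["range_z"]=np.nan_to_num(np.nanmean(a,0)).astype(np.float32)
P=cloud(im,o); cv2.imwrite("pics/w5.png",im["color"]); print(o["ee_pos"],o["t"],o["ft_force"])
a0=-110.8; d=np.array([np.cos(np.radians(a0)),np.sin(np.radians(a0))]); n=np.array([-d[1],d[0]])
s=(P[...,:2]-o["ee_pos"][:2])@d; c=(P[...,:2]-o["ee_pos"][:2])@n; z=P[...,2]
k=(z>60)&(z<95)&(abs(s)<45)&(abs(c)<13); print("tyre",k.sum(),np.percentile(c[k],[3,50,97]),np.percentile(s[k],[3,97]),np.percentile(z[k],99))
for g in(-1,1):
    k=(z>26)&(z<36)&(abs(s)<32)&(g*c<21)&(g*c>11); print("cheek",g,k.sum(),np.percentile(c[k],[3,50,97]))
    k=(g*c>17)&(g*c<28)&(abs(s)<12)&(z>45)&(z<65); print("nut",k.sum(),np.percentile(s[k],[5,50,95]),np.median(z[k]))
E
```

```text
[ 435.64361881 -141.76506971  198.22193395] 24.9333 [-0.15607931 -0.72181913 -0.12391152]
tyre 1275 [-10.61644414  -0.53649398   8.84259079] [-32.31861443  28.80266144] 86.14547486361192
cheek -1 81 [-16.28409679 -15.02043799 -13.40914376]
nut 119 [-5.56417363  0.15227556  8.25060429] 55.26755877257273
cheek 1 126 [14.64131089 16.92981929 19.60510807]
nut 97 [-5.16877828  1.19025233  8.26611158] 55.362029895998944
```

View pics/w5.png

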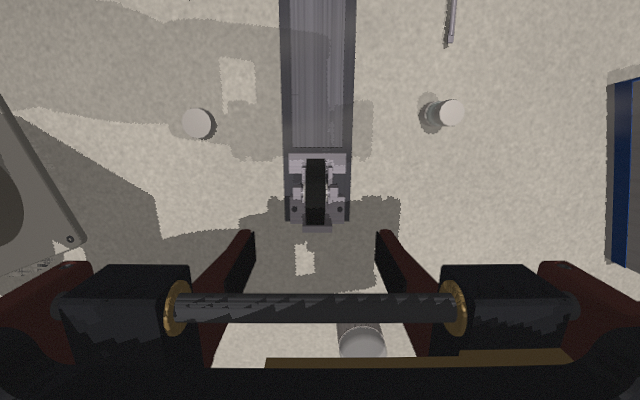

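The wheel stands upright on its own in the pocket at (316,190), between the cheeks, with the nuts' top at z≈55.3 (seated height). The fingers are clear of it.

```bash
python3 -c "
from workcell import close_job
print(close_job())"
```

```text
the job is handed in; nothing more can be done
None
```

I handed the job in at about 25 s: the wheel was rolled the full length of the pad at about 9–12 N, checked after each short move, and now stands on its own in the pocket between the cheeks. The pad sits about 0.5 mm below the deck at both ends, so roughly 10 mm of the 236 mm tread may not have touched it.

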